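Pin a suspension link into its fork through the loose thrust washers

TASK

Swing the red suspension link into the open fork of the bracket, then take the bright stepped pivot pin from the wooden block and pass it down through the fork's upper lug, the link's eye, the two loose thrust washers hidden underneath and the lower lug, until its flange sits flush on the fork. The washers have slipped off centre and must be found and drawn into line by feel: work the pin in gently, never force it against the casting, and do not disturb the small carton, the tablet bottle or the brake caliper.

Things in the scene. Friction and masses are not known exactly. Their poses are not given: they have to be found in the camera images.
- bracket: Fixed cast-aluminium bracket, about 100 x 165 mm, screwed to the bench: a fork at one end, the red link's pivot (boss with hex nut, top 63 mm high) at (0, +100 mm). Origin on the bench plane on the fork's vertical bore axis. The fork is open to -x and to both y sides; back wall at x +23 to +39 mm. It must never be pressed with more than 45 N.
- fork_seat (a point): Centre of the top face of the fork's upper lug, on the bore axis, where the pin's flange is to sit. The upper lug is 38 mm round, 48 to 58 mm above the bench, with a 15.5 mm bore. Axes as the bracket's.
- recess (a point): Centre of the floor of the fork's lower lug, 25 mm above the bench on the bore axis; a 10 mm bore runs from it down through the lug. Round it is a recess 36 mm wide, rim 36 mm above the bench. In it lie two loose washers, steel on brass, each 26 mm wide, 5 mm thick, bore 10 mm, tops at 35 and 30 mm, each slid 4.2 to 5 mm off the axis in its own unknown direction; not measured.
- link: Red forged link on the bracket's pivot (origin on the pivot axis, 37 mm above the bench). Its eye lies 100 mm off towards its own -y; it is in line with the fork's bore when its axes agree with the bracket's. It starts swung 0.25 to 0.55 rad out to the bracket's -x side, stops 0.02 rad past in line, stays where left (friction about 0.08 N m). 10 mm thick, bar 17 to 20 mm wide.
- link_eye (a point): Centre of the top face of the link's eye, 100 mm from its pivot, 47 mm over the bench. The eye is 29 mm wide outside, its bore 15.5 mm.
- pin_block: Wooden block 56 x 100 x 60 mm, fixed, long side along its y; origin under its centre. Three 15.5 mm holes right through, at y -31, 0 and +31 mm; in them hang, in any order, the pivot pin, a black hex bolt and a brass hex bolt (both short, not needed).
- pin: Bright steel stepped pin, 79 mm long, 0.09 kg, hanging upright in a hole of the block by its flange, z up, origin at the lower tip. From the tip: short bevel, 6.8 to 8 mm diameter over 2 mm; 8 mm nose to 30 mm; cone to 14 mm diameter at 36 mm; 14 mm journal to 55 mm; flange 24 mm wide, 55 to 59 mm; round knurled head to hold it by, 18 mm wide, 59 to 79 mm.
- pin_seat (a point): Centre of the underside of the pin's flange, 55 mm above its tip.
- pin_tip (a point): The pin's lower tip.
- seal_box: Loose white parts carton 62 x 63 x 70 mm on the bench behind the work; bystander. Origin under its centre.
- tablet_bottle: Loose white plastic bottle 56 mm wide, 103 mm high, behind the wooden block; bystander. Origin under its centre.
- brake_caliper: Loose grey brake caliper 73 x 112 x 37 mm lying to the right of the bracket; bystander. Origin under its centre.

How it is judged:
By the outcome, as a careful person would: the job done as asked, in the order asked, and still so for the second after the job is handed in, with the robot touching nothing.
It also fails if it takes over 58 s, if anything falls off the work surface, if the arm or the gripper's body presses on something with over 40 N, if the wrist force passes 120 N, or if a joint passes its speed limit or range.

ROBOT

A 6-joint arm with a two-finger parallel gripper is mounted at the origin on a cart in front of the work surface, level with it; the furniture and walls round the work are solid. World frame = base frame: x ahead of the robot, y to its left, z up, the work surface at z = 0. Lengths are in m, angles in degrees, forces in N, time in s.
With the tool pointing down it reaches from about 0.4 to 0.825 m from the base axis. Payload 7 kg.
Tool frame: the origin (TCP) lies on the centre line of the jaws, within the pads' length; the fingertips stand 22 mm ahead of it and the grasp point (between the pads) lies 3 mm ahead of it; z points along the fingers, y is the line along which they close (so a half turn about z gives the same grasp; the last joint's range is limited). The gripper opens to 88 mm and grips with 3 to 60 N. Pads are 19 mm wide; open, the fingers measure 130 mm over their backs; the gripper's body (78 mm by 193 mm) begins 47 mm behind the grasp point.
Start: joints at [92.825, 20.546, 0.682, 0, -70.136, -16.507], TCP at [0.16, 0.656, 0.249] pointing down, gripper open.
Joint ranges: [-176.03, 176.03], [-82.01, 121.73], [-58.28, 71.71], [-173.87, 95.51], [-174.79, -0.11], [-173.66, 173.66]. Speed limits (degrees/s): [136.94, 136.94, 172.46, 180, 180, 180].

INTERFACE

Orientations are given as [roll, pitch, yaw] about the fixed x, y, z axes, in that order (R = Rz(yaw) Ry(pitch) Rx(roll)).
In Python, from plant import get_state, cams, r gives the robot as it stands.
- The arm moves only by the tool apply_moves, never from a script. Its argument "targets" is a list of rows, each an object with "dp": the shift along the world's x, y, z in m, a list of three; "yaw": the turn about the world's z in degrees. In form: [{"dp": [x, y, z], "yaw": yaw}, ...]. A call has 1 to 20 rows; each row is the pose to reach, as a shift and turn from the pose commanded when the call began; what a row does not reach only later rows make up. A row lasts 1/12 s, in which the tool goes at most 41.7 mm and 7.16 degrees, less where a joint would pass 70% of its speed; a pose out of reach is approached as far as the arm can. A call with a gripper value outside its range is refused whole. "grip" is the gripper command: -1 is fully open, 1 is shut, values between are in proportion, set as the call begins (left out, the last holds). The fingers move at their own pace and stop on an object; "squeeze" is the grip in N (left out, the last holds). Time passes only in rows, so rows that repeat a pose let the fingers close. It gives the time, the measured TCP pose, the force, the opening and the grip force at its end, in the units of the state.
- get_state(): the state, without advancing time (a new reading comes with each control period).
- cams.capture(name): name is "scene" or "top" or "wrist"; returns a dict with "image" (384x512x3 uint8, red, green, blue), "range_z" (384x512 float32, m along the optical axis (not along the pixel's ray), 0 where there is no reading), "fx", "fy", "cx", "cy" (pixels), "R" (3x3) and "t" (3): a world point X has camera coordinates R X + t; the wrist camera has in their place "T_tool_cam" (4x4, takes a point from camera to tool coordinates, whose origin is the TCP and whose axes are the flange's). Camera axes: x right, y down, z forward; pixel columns grow to the right and rows downward; lengths in m; the calibration is good to about 2 mm. A picture is of the moment at which its call begins: read the wrist's pose just before it.
- r.close_job(): hands the job in; it is judged then, once.
The state is a dict: "time_s": time; "joints": joint angles; "qd": joint speeds; "joint_torque": joint torques, N m; "tcp_pos": TCP position; "eef_rot": TCP orientation; "contact_force": force on the tool from outside, world axes, zero at the start; "moment": the same for the moment, N m; "gripper_width": finger opening in m; "gripper_force": force on a finger pad.
Only numpy, scipy, OpenCV 4.12 (cv2) and the standard library are available. Lean on these libraries where they do the work, as an engineer would, in place of code of your own. Each camera call takes 0.05 s, during which the arm holds its last target. There are 200 camera calls.

## Working session

There is one attempt and no reset: what is moved stays moved. The work goes in short steps, Python scripts to look and compute and a tool call to move; the robot and the scene stay as the last step left them, time stands still between calls to the robot, and variables do not carry over. Pictures are saved under pics/ and viewed, at most 10 in all, crops included, and the job is handed in when it is done.

Besides the shell and the picture viewer there is one more tool, called after "Emit:" as name(argument=value, ...) on one line, values as JSON. apply_moves: Moves the arm, as the interface text tells. Its arguments: {"type":"object","properties":{"targets":{"type":"array","items":{"type":"object","properties":{"dp":{"type":"array","items":{"type":"number"}},"yaw":{"type":"number"}}}},"grip":{"type":"number"},"squeeze":{"type":"number"}},"required":["targets"]}

```bash
mkdir -p pics; ls
python3 - <<'E'
from plant import get_state,cams,r
import cv2,numpy as np,pickle
s=get_state();print(s)
d={}
for n in ["scene","top","wrist"]:
    c=cams.capture(n);d[n]=c
    print(n,{k:np.round(v,4).tolist() if hasattr(v,'shape') else v for k,v in c.items() if k not in("image","range_z")})
pickle.dump((s,d),open("cap0.pkl","wb"))
im=np.hstack([d["top"]["image"],d["scene"]["image"]])
cv2.imwrite("pics/top0.png",cv2.resize(d["top"]["image"][:,:,::-1],(800,600)))
cv2.imwrite("pics/scene0.png",cv2.resize(d["scene"]["image"][:,:,::-1],(800,600)))
E
```

```text
pics
{'time_s': 0.0, 'joints': array([ 9.28262642e+01,  2.05909457e+01,  6.33656491e-01, -2.24764793e-02,
       -7.01341043e+01, -1.65070040e+01]), 'qd': array([ 0.01719717,  0.10472165,  0.03546165, -0.06683928,  0.03406467,
       -0.12836467]), 'joint_torque': array([-4.65759440e-04, -5.82719707e+01,  2.93047982e+01,  6.99723870e+00,
        6.73446018e-03, -1.78112741e-04]), 'tcp_pos': array([0.15954604, 0.65540897, 0.24761987]), 'eef_rot': array([ 1.79906369e+02, -5.71230529e-03, -1.36883900e+01]), 'contact_force': array([-0.93700227,  0.17390933,  0.33518908]), 'moment': array([0.009578  , 0.02591612, 0.00383717]), 'gripper_force': 0.0, 'gripper_width': 0.08773075167188435}
scene {'fx': 495.1620859203501, 'fy': 495.1620859203501, 'cx': 252.23374871956932, 'cy': 196.0944017079379, 'R': [[-0.4884, -0.8725, -0.015], [-0.6826, 0.3927, -0.6163], [0.5436, -0.2908, -0.7874]], 't': [0.4389, 0.3479, 0.7744]}
top {'fx': 347.0658941521271, 'fy': 347.0658941521271, 'cx': 254.12615548964683, 'cy': 193.4380362412063, 'R': [[-0.0058, -0.9996, 0.0259], [-0.9822, 0.0008, -0.1876], [0.1875, -0.0265, -0.9819]], 't': [0.1634, 0.5926, 0.8176]}
wrist {'fx': 340.4103091551133, 'fy': 340.4103091551133, 'cx': 259.56624465353013, 'cy': 193.16159604770613, 'T_tool_cam': [[0.0003, -0.9655, -0.2604, 0.07], [1.0, 0.0002, 0.0004, 0.0002], [-0.0004, -0.2604, 0.9655, -0.1348], [0.0, 0.0, 0.0, 1.0]]}
```

View pics/top0.png

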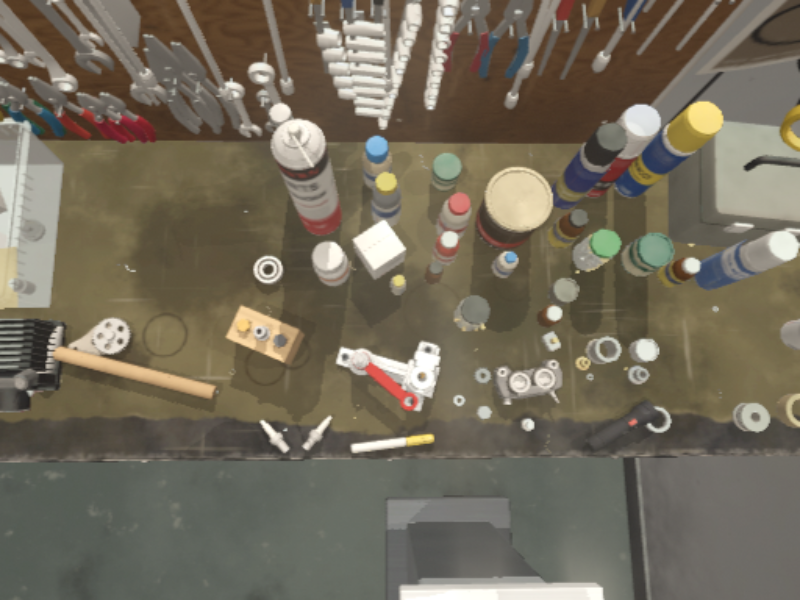

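View pics/scene0.png

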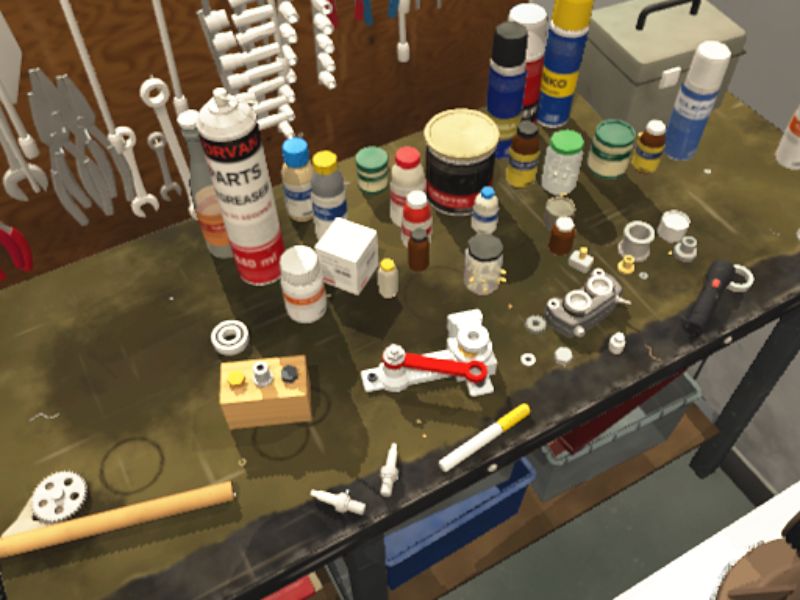

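Top view: the pin is in the block's middle hole (261,331). The fork bore is at (424,377), the link pivot at (361,360) and the red eye at (411,401). The scene view agrees: pin (261,372), fork (472,340), eye (477,371).

```bash
cat > h.py <<'E'
import numpy as np,cv2
from plant import get_state,cams,r
from scipy.spatial.transform import Rotation as Ro
def pose(c,s=None):
    "camera centre and R (cam->world)"
    if "R" in c: R=np.array(c["R"]);return -R.T@c["t"],R.T
    T=np.array(c["T_tool_cam"]);Rt=Ro.from_euler('xyz',s["eef_rot"],degrees=True).as_matrix()
    return s["tcp_pos"]+Rt@T[:3,3],Rt@T[:3,:3]
def ray(c,u,v,z,s=None):
    o,R=pose(c,s);d=R@np.array([(u-c["cx"])/c["fx"],(v-c["cy"])/c["fy"],1]);return o+d*(z-o[2])/d[2]
def proj(c,X,s=None):
    o,R=pose(c,s);p=R.T@(np.array(X)-o);return np.array([p[0]/p[2]*c["fx"]+c["cx"],p[1]/p[2]*c["fy"]+c["cy"]])
def cloud(c,s=None):
    o,R=pose(c,s);v,u=np.mgrid[:384,:512];z=c["range_z"]
    P=np.stack([(u-c["cx"])/c["fx"]*z,(v-c["cy"])/c["fy"]*z,z],-1)@R.T+o;P[z==0]=np.nan;return P
E
python3 - <<'E'
from h import *;import pickle
s,d=pickle.load(open("cap0.pkl","rb"));t=d["top"];c=d["scene"];k=.64
for n,z,a,b in [("pin",.084,(261,331),(261,367)),("fork",.058,(424,377),(473,340)),("pivot",.063,(361,360),(394,352)),("eye",.047,(411,401),(477,371))]:
    print(n,ray(t,a[0]*k,a[1]*k,z).round(4),ray(c,b[0]*k,b[1]*k,z).round(4))
P=cloud(t)
A=t["image"][190:270,140:290];B=c["image"][190:270,130:330]
o=np.vstack([cv2.resize(A,None,fx=4,fy=4,interpolation=2)[:, :600],cv2.resize(B,(600,240),interpolation=2)])
cv2.imwrite("pics/crop0.png",o[:,:,::-1])
for n,im,q in(("top",t,t),("scene",c,c)):
    I=im["image"].astype(int);m=((I[...,0]>120)&(I[...,1]<70)&(I[...,2]<70)).astype(np.uint8)
    N,l,st,ce=cv2.connectedComponentsWithStats(m)
    for i in range(1,N):
        if st[i,4]>100:
            print(n,st[i],ce[i])
E
```

```text
pin [0.5429 0.3701 0.084 ] [0.5456 0.373  0.084 ]
fork [0.4736 0.1202 0.058 ] [0.4707 0.1279 0.058 ]
pivot [0.5    0.2183 0.063 ] [0.5002 0.2222 0.063 ]
eye [0.4369 0.1403 0.047 ] [0.4359 0.1438 0.047 ]
top [195 133  23  17 132] [208.21969697 142.77272727]
scene [335  39  10  28 184] [339.58152174  52.04891304]
scene [275 119  30  14 143] [289.65034965 127.69230769]
scene [250 123  26  20 182] [264.16483516 134.96153846]
scene [  0 146  19  27 203] [  9.3546798  157.33004926]
scene [148 147  33  34 494] [166.70647773 167.90688259]
scene [244 226  68  19 495] [282.48484848 234.25252525]
scene [174 368  27  16 195] [189.91794872 377.62051282]
```

View pics/crop0.png

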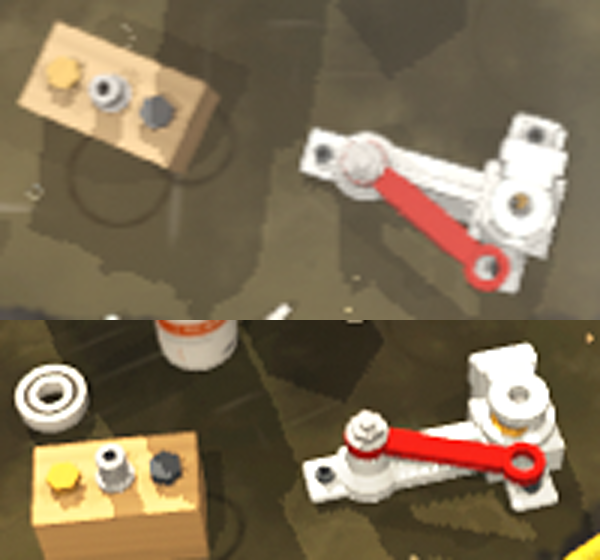

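The crop shows the pin between the brass bolt (left) and the black bolt (right). The link is swung out about 23°, and brass is visible through the fork bore. Next I move over the work for wrist views.

Emit:
apply_moves(targets=[{"dp": [0.31, -0.386, 0], "yaw": -2}, {"dp": [0.31, -0.386, 0], "yaw": -2}, {"dp": [0.31, -0.386, 0], "yaw": -2}, {"dp": [0.31, -0.386, 0], "yaw": -2}, {"dp": [0.31, -0.386, 0], "yaw": -2}, {"dp": [0.31, -0.386, 0], "yaw": -2}, {"dp": [0.31, -0.386, 0], "yaw": -2}, {"dp": [0.31, -0.386, 0], "yaw": -2}, {"dp": [0.31, -0.386, 0], "yaw": -2}, {"dp": [0.31, -0.386, 0], "yaw": -2}, {"dp": [0.31, -0.386, 0], "yaw": -2}, {"dp": [0.31, -0.386, 0], "yaw": -2}, {"dp": [0.31, -0.386, 0], "yaw": -2}, {"dp": [0.31, -0.386, 0], "yaw": -2}, {"dp": [0.31, -0.386, 0], "yaw": -2}, {"dp": [0.31, -0.386, 0], "yaw": -2}], grip=1)

```text
time_s: 1.48
tcp_pos: [0.4693, 0.2704, 0.2485]
eef_rot: [180.0, 0.0, -15.6]
contact_force: [-0.6, -0.6, 0.1]
gripper_width: 0.0002
gripper_force: 0.0
```

Run:
```python
from h import *;import pickle
s=get_state();c=cams.capture("wrist");pickle.dump((s,c),open("w1.pkl","wb"))
print(s["time_s"],s["tcp_pos"],s["eef_rot"],s["gripper_width"])
cv2.imwrite("pics/w1.png",cv2.resize(c["image"],(800,600))[:,:,::-1])
```

```text
1.4833 [0.46926077 0.27040859 0.24846755] [ 1.79999791e+02  9.31405401e-03 -1.56413580e+01] 0.00021492909355203912
```

View pics/w1.png

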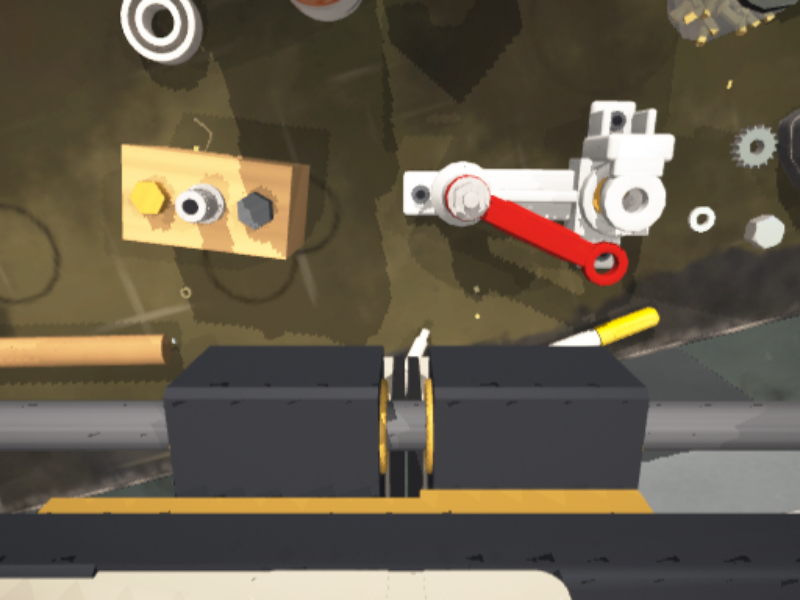

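Wrist view: the pin head is at (198,203) between the bolts, the lug ring at (634,198), the pivot nut at (469,197) and the eye at (605,262). Now I'll fit these more exactly.

```bash
cat > fit.py <<'E'
from h import *
def circ(c,s,u,v,r,z,zt=.003,show=None):
    "circle fit on height-masked region near px (u,v): outline centre at plane z"
    P=cloud(c,s);vv,uu=np.mgrid[:384,:512]
    m=((np.abs(P[...,2]-z)<zt)&((uu-u)**2+(vv-v)**2<r*r)).astype(np.uint8)
    n,l,st,ce=cv2.connectedComponentsWithStats(m);i=1+st[1:,4].argmax();m=(l==i).astype(np.uint8)
    k,_=cv2.findContours(m,cv2.RETR_CCOMP,cv2.CHAIN_APPROX_NONE)
    out=[]
    for q in k:
        if len(q)>12:
            (a,b),rr=cv2.minEnclosingCircle(q);X=ray(c,a,b,z,s);e=cv2.fitEllipse(q);Y=ray(c,*e[0],z,s);out.append((X[:2].round(4),round(rr/1*1000*0.25/340,1),Y[:2].round(4),len(q)))
    return out
E
python3 - <<'E'
from fit import *;import pickle
s,c=pickle.load(open("w1.pkl","rb"));k=.64;P=cloud(c,s)
for n,u,v,r,z in [("pin",198,203,22,.084),("flange",198,203,30,.064),("lug",634,198,36,.058),("nut",469,197,35,.063),("eye",605,262,32,.047)]:
    print(n,ray(c,u*k,v*k,z,s).round(4),"z",P[int(v*k)-12:int(v*k)+13:4,int(u*k)-12:int(u*k)+13:4,2].round(3).tolist());
    try: print(circ(c,s,u*k,v*k,r*k,z))
    except Exception as e: print(e)
I=c["image"].astype(int);m=((I[...,0]>120)&(I[...,1]<70)&(I[...,2]<70)).astype(np.uint8);m[220:]=0;m[:100]=0
k2,_=cv2.findContours(m,cv2.RETR_CCOMP,cv2.CHAIN_APPROX_NONE)
for q in k2:
    if len(q)>15:
        e=cv2.fitEllipse(q);print("red",len(q),e,ray(c,*e[0],.047,s).round(4))
# block top: 
I8=c["image"];hs=cv2.cvtColor(I8,cv2.COLOR_RGB2HSV)
M=((np.abs(P[...,2]-.06)<.004)&(np.arange(512)[None]<220)&(np.arange(384)[:,None]<200)).astype(np.uint8)
q=max(cv2.findContours(M,0,1)[0],key=len);e=cv2.minAreaRect(q);print([ray(c,*b,.06,s)[:2].round(4) for b in cv2.boxPoints(e)])
# wall height near fork, and image check in world coordinates
w=P[int(150*k),int(640*k)];print("wall",P[int(120*k):int(200*k):6,int(640*k)].round(3).tolist())
E
```

```text
pin [0.5445 0.3686 0.084 ] z [[0.059, 0.058, 0.059, 0.059, 0.058, 0.058, 0.059], [0.058, 0.059, 0.078, 0.074, 0.068, 0.062, 0.062], [0.083, 0.082, 0.082, 0.083, 0.079, 0.072, 0.062], [0.083, 0.084, 0.082, 0.084, 0.083, 0.075, 0.066], [0.083, 0.084, 0.082, 0.083, 0.083, 0.078, 0.066], [0.082, 0.083, 0.084, 0.083, 0.084, 0.073, 0.063], [0.058, 0.081, 0.084, 0.082, 0.075, 0.062, 0.061]]
[(array([0.5442, 0.3728]), 7.9, array([0.544, 0.373]), 57)]
flange [0.5451 0.3765 0.064 ] z [[0.059, 0.058, 0.059, 0.059, 0.058, 0.058, 0.059], [0.058, 0.059, 0.078, 0.074, 0.068, 0.062, 0.062], [0.083, 0.082, 0.082, 0.083, 0.079, 0.072, 0.062], [0.083, 0.084, 0.082, 0.084, 0.083, 0.075, 0.066], [0.083, 0.084, 0.082, 0.083, 0.083, 0.078, 0.066], [0.082, 0.083, 0.084, 0.083, 0.084, 0.073, 0.063], [0.058, 0.081, 0.084, 0.082, 0.075, 0.062, 0.061]]
[(array([0.5438, 0.3737]), 9.7, array([0.5441, 0.3749]), 89)]
lug [0.4773 0.1251 0.058 ] z [[0.053, 0.058, 0.056, 0.055, 0.057, 0.056, 0.056], [0.056, 0.057, 0.057, 0.057, 0.056, 0.056, 0.057], [0.056, 0.057, 0.057, 0.034, 0.049, 0.057, 0.057], [0.055, 0.056, 0.0
[... 1275 characters left out ...]
3 ((363.0030212402344, 156.65403747558594), (23.062423706054688, 125.78337860107422), 115.91232299804688) [0.4577 0.1665 0.047 ]
red 43 ((387.0298156738281, 167.90870666503906), (12.912919044494629, 17.486690521240234), 64.81204986572266) [0.44   0.1455 0.047 ]
red 28 ((284.4257507324219, 120.759033203125), (3.5290768146514893, 8.354578018188477), 22.994966506958008) [0.5126 0.233  0.047 ]
[array([0.5401, 0.437 ]), array([0.5886, 0.4083]), array([0.5496, 0.314 ]), array([0.4988, 0.3386])]
wall [[0.52, 0.099, 0.021], [0.514, 0.101, 0.023], [0.511, 0.116, 0.057], [0.506, 0.117, 0.057], [0.5, 0.118, 0.057], [0.495, 0.119, 0.057], [0.49, 0.12, 0.058], [0.484, 0.12, 0.056], [0.475, 0.112, 0.033]]
```

Emit:
apply_moves(targets=[{"dp": [-0.021, -0.04, 0]}, {"dp": [-0.042, -0.08, -0.01]}, {"dp": [-0.042, -0.08, -0.045]}, {"dp": [-0.042, -0.08, -0.085]}, {"dp": [-0.042, -0.08, -0.125]}, {"dp": [-0.042, -0.08, -0.16]}, {"dp": [-0.042, -0.08, -0.187]}, {"dp": [-0.034, -0.082, -0.187]}, {"dp": [-0.027, -0.084, -0.187]}, {"dp": [-0.02, -0.086, -0.187]}, {"dp": [-0.014, -0.088, -0.187]}, {"dp": [-0.009, -0.0893, -0.187]}, {"dp": [-0.005, -0.0905, -0.187]}, {"dp": [-0.001, -0.0917, -0.187]}, {"dp": [-0.001, -0.0917, -0.187]}])

```text
$.targets[0]: bad value
```

```bash
cat > look.py <<'E'
from fit import *;import sys
s=get_state();c=cams.capture("wrist");I=c["image"].astype(int)
print(s["time_s"],s["tcp_pos"],s["contact_force"].round(1))
cv2.imwrite("pics/%s.png"%sys.argv[1],c["image"][:,:,::-1])
t=cams.capture("top");J=t["image"].astype(int)
for C,I,S,box in((c,I,s,None),(t,J,None,(215,210,285,270))):
    m=((I[...,0]>110)&(I[...,1]<75)&(I[...,2]<75)).astype(np.uint8)
    if box: k=np.zeros_like(m);k[box[1]:box[3],box[0]:box[2]]=1;m*=k
    q=max(cv2.findContours(m,0,cv2.CHAIN_APPROX_NONE)[0],key=len)
    W=np.array([ray(C,*p[0],.047,S)[:2] for p in q])
    b=np.array([.504,.2207]);ex=np.array([.9627,-.2706]);ey=np.array([.2706,.9627])
    L=np.c_[(W-b)@ex,(W-b)@ey]*1000
    for y in(-30,-40,-50,-60,-70,-80,-90):
        a=L[abs(L[:,1]-y)<2.5,0]
        if len(a)>1:print(y,a.min().round(1),a.max().round(1),end=' | ')
    print()
E
python3 look.py w2
```

```text
1.5333 [0.46912408 0.27067162 0.24851477] [-0.  -0.2 -0.3]
-30 -25.5 -4.0 | -40 -29.4 -8.8 | -50 -33.4 -12.6 | -60 -39.5 -16.5 | -70 -42.5 -22.4 | -80 -52.8 -28.4 | -90 -55.9 -28.3 | 
-60 -40.5 -35.8 | -70 -40.9 -40.9 | -80 -48.2 -43.6 |
```

View pics/w2.png

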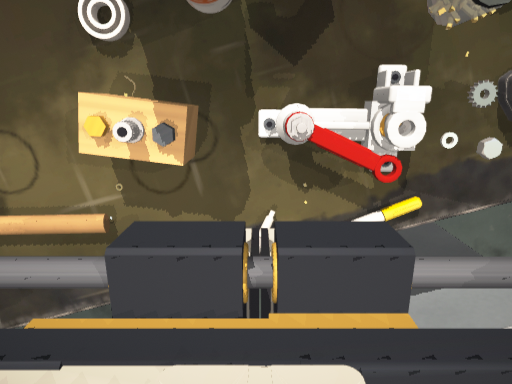

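The call was refused because yaw is required in every row, so this view is unchanged (eye at (388,168)). I'll resend with yaw.

Emit:
apply_moves(targets=[{"dp": [-0.021, -0.04, 0], "yaw": 0}, {"dp": [-0.042, -0.08, -0.01], "yaw": 0}, {"dp": [-0.042, -0.08, -0.045], "yaw": 0}, {"dp": [-0.042, -0.08, -0.085], "yaw": 0}, {"dp": [-0.042, -0.08, -0.125], "yaw": 0}, {"dp": [-0.042, -0.08, -0.16], "yaw": 0}, {"dp": [-0.042, -0.08, -0.187], "yaw": 0}, {"dp": [-0.034, -0.082, -0.187], "yaw": 0}, {"dp": [-0.027, -0.084, -0.187], "yaw": 0}, {"dp": [-0.02, -0.086, -0.187], "yaw": 0}, {"dp": [-0.014, -0.088, -0.187], "yaw": 0}, {"dp": [-0.009, -0.0893, -0.187], "yaw": 0}, {"dp": [-0.005, -0.0905, -0.187], "yaw": 0}, {"dp": [-0.001, -0.0917, -0.187], "yaw": 0}, {"dp": [-0.001, -0.0917, -0.187], "yaw": 0}])

```text
time_s: 2.88
tcp_pos: [0.47, 0.1783, 0.0623]
eef_rot: [-179.9, -0.1, -15.7]
contact_force: [0.4, 0.5, 0.6]
gripper_width: 0.0004
gripper_force: 0.0
```

```bash
python3 look.py w3
```

```text
2.8833 [0.46995522 0.17831642 0.06228042] [0.4 0.5 0.6]
-30 -4.8 10.2 | -40 -4.8 10.2 | -50 -8.2 9.7 | -60 -4.8 9.7 | -70 -4.8 9.7 | -80 -4.7 8.8 | Traceback (most recent call last):
  File "look.py", line 9, in <module>
    q=max(cv2.findContours(m,0,cv2.CHAIN_APPROX_NONE)[0],key=len)
ValueError: max() iterable argument is empty
```

Emit:
apply_moves(targets=[{"dp": [-0.014, 0.004, 0], "yaw": 0}, {"dp": [-0.028, 0.008, 0], "yaw": 0}, {"dp": [-0.028, 0.008, 0.04], "yaw": 0}, {"dp": [-0.02, 0.02, 0.08], "yaw": 0}, {"dp": [-0.01, 0.03, 0.12], "yaw": 0}, {"dp": [-0.01, 0.03, 0.128], "yaw": 0}, {"dp": [-0.01, 0.03, 0.128], "yaw": 0}])

```text
time_s: 3.57
tcp_pos: [0.4608, 0.2103, 0.1937]
eef_rot: [-179.6, -0.3, -15.6]
contact_force: [0.0, -0.6, -0.6]
gripper_width: 0.0007
gripper_force: 0.0
```

```bash
sed -i 's/^    q=max/    if m.sum()<30: continue\n    q=max/' look.py; python3 look.py w4
python3 - <<'E'
import cv2;i=cv2.imread('pics/w4.png');cv2.imwrite('pics/w4z.png',cv2.resize(i,(800,600)))
E
```

```text
3.5667 [0.46080439 0.21032903 0.19372118] [ 0.  -0.6 -0.6]
-30 -9.5 8.5 | -40 -9.5 8.5 | -50 -9.5 7.8 | -60 -9.4 7.8 | -70 -10.2 7.8 | -80 -8.6 7.0 |
```

View pics/w4z.png

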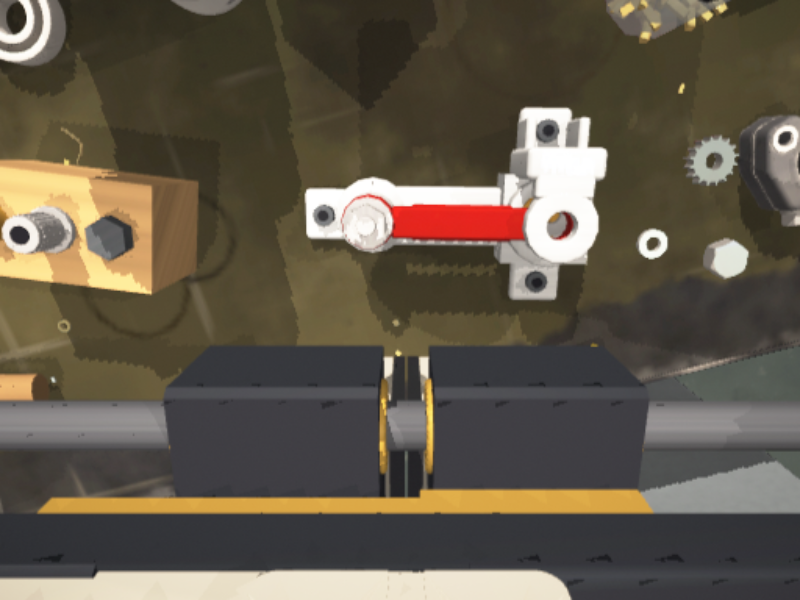

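Link is in line to within about 1 mm (eye under the lug at (560,225)). A straight-down look through the bore may hint at the washers' directions.

Emit:
apply_moves(targets=[{"dp": [-0.025, -0.032, -0.01], "yaw": 0}, {"dp": [-0.049, -0.064, -0.02], "yaw": 0}, {"dp": [-0.049, -0.064, -0.05], "yaw": 0}, {"dp": [-0.049, -0.064, -0.08], "yaw": 0}, {"dp": [-0.049, -0.064, -0.08], "yaw": 0}, {"dp": [-0.049, -0.064, -0.08], "yaw": 0}])

```text
time_s: 4.17
tcp_pos: [0.4085, 0.1428, 0.1083]
eef_rot: [179.7, 0.1, -15.7]
contact_force: [0.7, -1.2, 0.5]
gripper_width: 0.0005
gripper_force: 0.0
```

Run:
```python
from fit import *;import pickle
s=get_state();c=cams.capture("wrist");pickle.dump((s,c),open("w5.pkl","wb"));print(s["tcp_pos"],s["eef_rot"],s["time_s"])
u,v=proj(c,[.477,.125,.058],s);print(u,v)
print("lug",circ(c,s,u,v,40,.0575,.0035))
x,y=int(u),int(v);A=c["image"][y-25:y+26,x-32:x+33];cv2.imwrite("pics/w5.png",cv2.resize(A,None,fx=9,fy=9,interpolation=2)[:,:,::-1])
P=cloud(c,s);E=np.array([[.9627,-.2706],[.2706,.9627]])
for yy in range(y-16,y+17,2):print(' '.join('%2d'%(P[yy,xx,2]*1000) for xx in range(x-18,x+19,2)))
```

```text
[0.40846539 0.14284151 0.10825696] [ 1.79734035e+02  1.40379496e-01 -1.56809671e+01] 4.1667
256.1250854066317 99.46347565702925
lug [(array([0.4773, 0.1248]), 29.1, array([0.4771, 0.1239]), 221), (array([0.4752, 0.1244]), 11.8, array([0.4753, 0.1244]), 87)]
56 55 57 57 57 57 55 57 56 56 56 56 56 57 56 57 57 56 57
56 57 57 57 55 56 57 56 55 56 56 55 56 56 56 56 56 56 55
57 56 56 56 55 57 56 55 54 55 56 55 55 56 55 57 57 57 56
57 56 55 55 56 57 56 51 45 44 44 44 45 50 57 56 57 56 56
55 55 56 56 57 55 45 37 28 27 30 29 28 38 44 54 55 56 57
55 55 56 57 56 45 32 24 24 27 28 29 31 29 29 45 55 56 57
56 56 56 57 52 34 22 22 22  1 27 27 27 27 29 33 44 56 56
56 55 56 55 45 34 31 23 -1 -1  0 28 30 28 27 32 42 55 56
57 56 56 55 34 33 32 -1 -1 -1  0 28 29 29 32 33 33 51 56
56 56 55 53 33 32 32 32 -2 -1 -1 28 28 32 33 33 33 50 56
57 56 57 53 33 32 33 32 32 30 -1 31 32 32 33 33 34 44 55
56 55 55 54 34 33 33 34 32 34 33 33 32 32 32 33 33 51 55
55 56 56 56 33 33 33 33 34 33 34 33 33 34 33 33 33 55 55
57 57 57 57 42 33 34 33 34 34 34 33 33 32 34 34 38 54 55
57 55 56 56 54 33 33 33 33 33 33 33 35 33 33 34 55 57 56
56 57 56 55 56 55 33 34 33 34 32 34 33 34 32 51 55 56 58
56 56 57 55 56 56 54 39 33 33 33 33 32 34 53 56 56 56 56
```

View pics/w5.png

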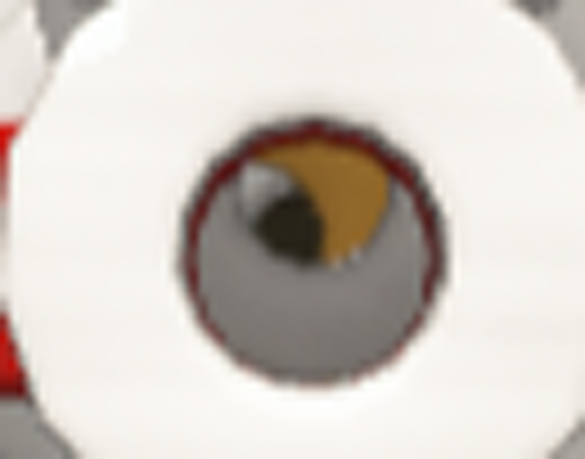

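Through the bore (centre about (314,250)): the steel washer's hole is displaced up, i.e. bracket +x, about (316,193). The brass washer shows at right, so its hole is displaced left, towards bracket +y. The dark patch is the lower bore. I'll fit these numerically.

Run:
```python
from fit import *;import pickle
from scipy.optimize import least_squares
s,c=pickle.load(open("w5.pkl","rb"));I=c["image"].astype(np.float32)
x0,y0=256-32,99-25;A=cv2.resize(c["image"][y0:y0+51,x0:x0+65],None,fx=9,fy=9,interpolation=2)
hs=cv2.cvtColor(A,cv2.COLOR_RGB2HSV).astype(int)
ex=np.array([.9627,-.2706]);ey=np.array([.2706,.9627])
def W(p,z): return np.array([ray(c,(a+.5)/9-.5+x0,(b+.5)/9-.5+y0,z,s)[:2] for a,b in p])
def fit(p,z,r=None):
    w=W(p,z)*1000;m=w.mean(0)
    f=lambda q:np.hypot(*(w-q[:2]).T)-(q[2] if r is None else r)
    o=least_squares(f,list(m)+([8] if r is None else []),loss='soft_l1');return o.x,np.abs(f(o.x)).mean()
yy,xx=np.mgrid[:A.shape[0],:A.shape[1]]
white=(hs[...,2]>150)&(hs[...,1]<40)
inn=((~white)&(np.hypot(xx-314,yy-250)<160)).astype(np.uint8)
q=max(cv2.findContours(inn,0,cv2.CHAIN_APPROX_NONE)[0],key=len)[:,0]
b,e=fit(q,.058);print("bore",b,e);b0=b[:2]
ok=np.hypot(xx-314,yy-250)<112
brass=((hs[...,1]>120)&(hs[...,2]>90)&(hs[...,0]>10)&(hs[...,0]<28)&ok)
dark=(hs[...,2]<70)&ok&(np.hypot(xx-314,yy-250)<100)
lightg=(hs[...,1]<60)&(hs[...,2]>125)&ok
print(brass.sum(),dark.sum(),lightg.sum())
hole=(brass|dark|lightg).astype(np.uint8);hole=cv2.morphologyEx(hole,cv2.MORPH_OPEN,np.ones((7,7)))
q=max(cv2.findContours(hole,0,cv2.CHAIN_APPROX_NONE)[0],key=len)[:,0]
qs=q[(q[:,1]>185)];h1,e=fit(qs,.035,5.);d=h1-b0;print("steel hole rel bracket x,y:",d@ex,d@ey,e,len(qs))
h,e=fit(qs,.035);print(" free r",h[2],(h[:2]-b0)@ex,(h[:2]-b0)@ey)
k=brass.astype(np.uint8);q=max(cv2.findContours(k,0,cv2.CHAIN_APPROX_NONE)[0],key=len)[:,0]
print(q[::12].tolist())
V=np.where(brass,180,np.where(dark,60,np.where(lightg,240,110))).astype(np.uint8)
cv2.imwrite("pics/seg.png",V)
qb=q[(q[:,0]<330)&(q[:,1]>168)&(q[:,1]<255)];h2,e=fit(qb,.030,5.);d=h2-b0;print("brass hole",d@ex,d@ey,e,len(qb))
```

```text
bore [475.69408239 124.19820583   7.6106673 ] 0.0890078236160275
8191 3440 13906
steel hole rel bracket x,y: 0.40056469153225965 -0.11268246032753518 1.3858489210378968 658
 free r 6.413455025974216 1.813449952646611 0.07729249691329744
[[309, 139], [297, 144], [285, 146], [273, 147], [261, 152], [259, 160], [271, 162], [283, 167], [294, 178], [304, 187], [313, 199], [318, 211], [324, 223], [324, 235], [323, 247], [324, 258], [336, 256], [348, 252], [359, 244], [370, 235], [376, 223], [382, 211], [386, 199], [386, 187], [388, 175], [380, 164], [369, 155], [357, 149], [345, 146], [333, 145], [321, 140]]
brass hole 0.6949837767350082 4.180624101597295 0.04734097686861676 89
```

Run:
```python
from fit import *;import pickle
from scipy.optimize import least_squares
s,c=pickle.load(open("w5.pkl","rb"));x0,y0=224,74
ex=np.array([.9627,-.2706]);ey=np.array([.2706,.9627]);b0=np.array([475.7,124.2])
p=[[336,260],[348,256],[359,248],[370,239],[378,226],[385,213],[389,199],[390,187],[290,260],[270,246],[256,232]]
w=np.array([ray(c,(a+.5)/9-.5+x0,(b+.5)/9-.5+y0,.035,s)[:2] for a,b in p])*1000
for r in(5,):
  o=least_squares(lambda q:np.hypot(*(w-q).T)-r,w.mean(0));d=o.x-b0;print(d@ex,d@ey,o.fun.round(2))
print("pin cmd rel", "TCP bias", )
```

```text
4.2261361343359845 -0.16377422460379737 [ 0.03  0.07  0.    0.04 -0.06 -0.03 -0.04 -0.07  0.08 -0.1  -0.11]
pin cmd rel TCP bias
```

Run:
```python
from h import *
s=get_state();print(s["joints"].round(1),s["tcp_pos"],s["eef_rot"].round(1))
```

```text
[ 45.6   6.3 -39.3   0.  -44.5  28.7] [0.40957063 0.1438695  0.10948467] [179.9   0.  -15.7]
```

Run:
```python
from h import *;import pickle
s,d=pickle.load(open("cap0.pkl","rb"))
for n in("top","scene"):
    P=cloud(d[n]).reshape(-1,3);P=P[(P[:,2]>.115)&(P[:,2]<.4)&(P[:,0]<.75)&(P[:,0]>.35)&(P[:,1]>-.05)&(P[:,1]<.55)]
    for yaw in(67.5,-112.5):
        a=np.radians(yaw);tx=np.array([np.cos(a),np.sin(a)]);ty=np.array([np.sin(a),-np.cos(a)])
        for nm,o in(("pin",[.5445,.3725]),("fork",[.4757,.1242])):
            q=P[:,:2]-o;u=np.c_[q@tx,q@ty]*1000
            k=(abs(u[:,1])<125)&(abs(u[:,0])<130)
            print(n,yaw,nm,k.sum(),[ (u[k][i].round(0),P[k][i,2].round(3)) for i in np.argsort(np.maximum(abs(u[k][:,0])-39,abs(u[k][:,1])-97))[:3]])
```

```text
top 67.5 pin 0 []
top 67.5 fork 0 []
top -112.5 pin 0 []
top -112.5 fork 0 []
scene 67.5 pin 0 []
scene 67.5 fork 0 []
scene -112.5 pin 0 []
scene -112.5 fork 0 []
```

Emit:
apply_moves(targets=[{"dp": [0.01, 0.02, 0.03], "yaw": 7}, {"dp": [0.02, 0.04, 0.06], "yaw": 14}, {"dp": [0.035, 0.07, 0.09], "yaw": 21}, {"dp": [0.05, 0.1, 0.09], "yaw": 28}, {"dp": [0.065, 0.13, 0.09], "yaw": 35}, {"dp": [0.08, 0.16, 0.09], "yaw": 42}, {"dp": [0.1, 0.19, 0.09], "yaw": 49}, {"dp": [0.12, 0.21, 0.09], "yaw": 56}, {"dp": [0.1345, 0.228, 0.09], "yaw": 63}, {"dp": [0.1345, 0.228, 0.09], "yaw": 70}, {"dp": [0.1345, 0.228, 0.09], "yaw": 77}, {"dp": [0.1345, 0.228, 0.09], "yaw": 83}, {"dp": [0.1345, 0.228, 0.09], "yaw": 83}, {"dp": [0.1345, 0.228, 0.09], "yaw": 83}], grip=0.1)

```text
time_s: 5.38
tcp_pos: [0.5445, 0.3726, 0.2008]
eef_rot: [180.0, -0.1, 67.1]
contact_force: [0.9, 0.1, 0.9]
gripper_width: 0.0393
gripper_force: 0.0
```

Run:
```python
from fit import *;import pickle
s=get_state();c=cams.capture("wrist");pickle.dump((s,c),open("w6.pkl","wb"));print(s["tcp_pos"],s["eef_rot"],s["time_s"],s["gripper_width"])
u,v=proj(c,[.5445,.3725,.084],s);print(u,v)
for z,r in((.083,30),(.064,35)):
    try:print(circ(c,s,u,v,r,z,.004))
    except Exception as e:print(e)
x,y=int(u),int(v);A=c["image"][y-60:y+60,x-80:x+80];cv2.imwrite("pics/w6.png",cv2.resize(A,None,fx=4,fy=4,interpolation=2)[:,:,::-1])
```

```text
[0.54450181 0.37258549 0.20078291] [ 1.79968169e+02 -6.05982883e-02  6.71418850e+01] 5.3833 0.039254034935087195
259.4175009007002 195.72696410857327
[(array([0.5445, 0.3751]), 8.8, array([0.5444, 0.3749]), 71)]
[(array([0.5325, 0.3462]), 9.3, array([0.5327, 0.3473]), 73), (array([0.5272, 0.3434]), 2.2, array([0.5275, 0.3437]), 13), (array([0.5279, 0.351 ]), 3.4, array([0.5279, 0.3506]), 24), (array([0.534 , 0.3517]), 2.2, array([0.5336, 0.352 ]), 13)]
```

View pics/w6.png

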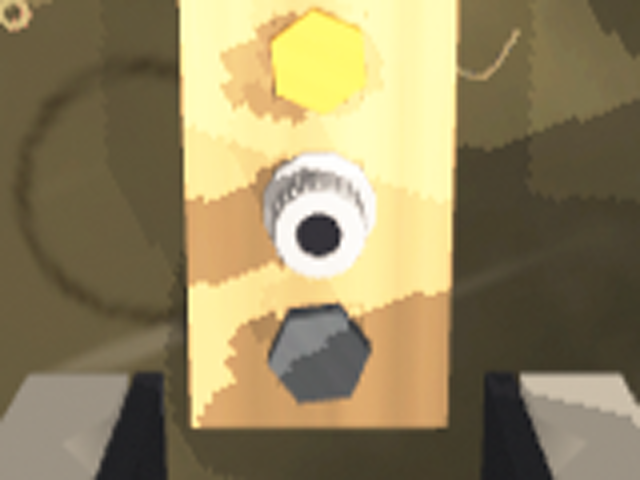

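View: the pin head's top is centred at crop (319,234), about 2 mm towards tool +x. Block is square to the tool and the jaws clear both bolts. Descending and gripping.

Emit:
apply_moves(targets=[{"dp": [-0.001, 0.002, -0.03], "yaw": 0}, {"dp": [-0.001, 0.002, -0.06], "yaw": 0}, {"dp": [-0.001, 0.002, -0.085], "yaw": 0}, {"dp": [-0.001, 0.002, -0.1], "yaw": 0}, {"dp": [-0.001, 0.002, -0.108], "yaw": 0}, {"dp": [-0.001, 0.002, -0.112], "yaw": 0}, {"dp": [-0.001, 0.002, -0.112], "yaw": 0}, {"dp": [-0.001, 0.002, -0.112], "yaw": 0}])

```text
time_s: 6.1
tcp_pos: [0.5438, 0.3747, 0.0888]
eef_rot: [180.0, -0.1, 67.3]
contact_force: [0.7, 0.3, 0.7]
gripper_width: 0.0395
gripper_force: 0.0
```

Emit:
apply_moves(targets=[{"dp": [0, 0, 0], "yaw": 0}, {"dp": [0, 0, 0], "yaw": 0}, {"dp": [0, 0, 0], "yaw": 0}, {"dp": [0, 0, 0], "yaw": 0}, {"dp": [0, 0, 0], "yaw": 0}, {"dp": [0, 0, 0], "yaw": 0}], grip=1, squeeze=30)

```text
time_s: 6.6
tcp_pos: [0.5435, 0.3743, 0.0882]
eef_rot: [180.0, -0.0, 67.3]
contact_force: [-0.3, -0.7, 4.7]
gripper_width: 0.017
gripper_force: 30.0
```

Emit:
apply_moves(targets=[{"dp": [0, 0, 0.01], "yaw": 0}, {"dp": [0, 0, 0.035], "yaw": 0}, {"dp": [0, 0, 0.07], "yaw": 0}, {"dp": [0, 0, 0.1], "yaw": 0}, {"dp": [-0.003, -0.01, 0.112], "yaw": 0}, {"dp": [-0.0105, -0.038, 0.112], "yaw": 0}, {"dp": [-0.02, -0.072, 0.112], "yaw": 0}, {"dp": [-0.0295, -0.106, 0.112], "yaw": 0}, {"dp": [-0.039, -0.14, 0.112], "yaw": 0}, {"dp": [-0.048, -0.174, 0.112], "yaw": 0}, {"dp": [-0.0575, -0.208, 0.112], "yaw": 0}, {"dp": [-0.0645, -0.234, 0.112], "yaw": 0}, {"dp": [-0.0685, -0.249, 0.112], "yaw": 0}, {"dp": [-0.0685, -0.249, 0.112], "yaw": 0}, {"dp": [-0.0685, -0.249, 0.112], "yaw": 0}])

```text
time_s: 7.85
tcp_pos: [0.4746, 0.1246, 0.2]
eef_rot: [180.0, -0.0, 67.2]
contact_force: [0.2, 0.0, -0.6]
gripper_width: 0.0173
gripper_force: 30.0
```

Run:
```python
from fit import *;import pickle
s=get_state();c=cams.capture("wrist");pickle.dump((s,c),open("w7.pkl","wb"));print(s["tcp_pos"],s["eef_rot"].round(2),s["time_s"],s["contact_force"].round(2),s["moment"].round(3),s["gripper_width"])
u,v=proj(c,[.4757,.1245,.058],s);print(u,v)
for zz in(.0565,):
    print(circ(c,s,u,v,40,zz,.004))
x,y=int(u),int(v);A=c["image"][y-60:y+60,x-80:x+80];cv2.imwrite("pics/w7.png",cv2.resize(A,None,fx=4,fy=4,interpolation=2)[:,:,::-1])
w=pickle.load(open("w6.pkl","rb"));print("pin2",ray(w[1],258.6,193.2,.084,w[0]))
```

```text
[0.47460275 0.12457447 0.20003346] [ 1.7998e+02 -5.0000e-02  6.7240e+01] 7.85 [ 0.23  0.04 -0.58] [ 0.005 -0.156 -0.035] 0.01727041253182263
260.66531141529674 187.15401231878377
[(array([0.4836, 0.1223]), 23.7, array([0.4842, 0.1226]), 184), (array([0.4756, 0.1248]), 7.1, array([0.4755, 0.1247]), 52)]
pin2 [0.54470268 0.37459254 0.084     ]
```

View pics/w7.png

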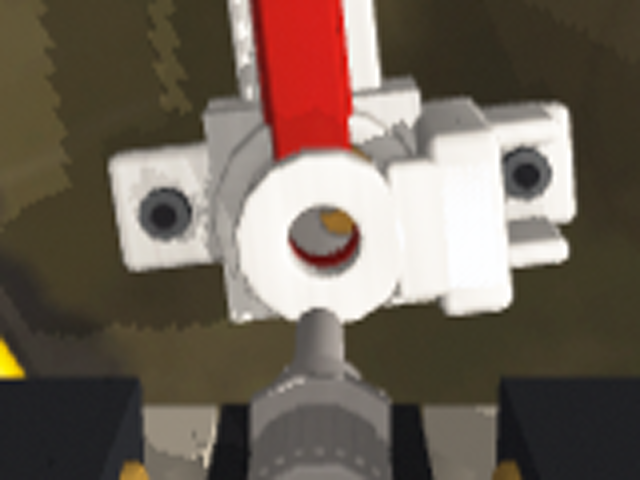

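Crop view: the pin tip end is at (320,318), straight in the jaws. The bore is centred near (324,239), in front of the tip only by parallax. I'll compute the offset.

Run:
```python
from fit import *;import pickle
from scipy.optimize import least_squares
s,c=pickle.load(open("w7.pkl","rb"));x0,y0=180,127
def px(a,b):return (a+.5)/4-.5+x0,(b+.5)/4-.5+y0
A=cv2.resize(c["image"][y0:y0+120,x0:x0+160],None,fx=4,fy=4,interpolation=2);hs=cv2.cvtColor(A,cv2.COLOR_RGB2HSV).astype(int)
yy,xx=np.mgrid[:480,:640];m=(~((hs[...,2]>165)&(hs[...,1]<40))&(np.hypot(xx-324,yy-239)<50)).astype(np.uint8)
q=max(cv2.findContours(m,0,cv2.CHAIN_APPROX_NONE)[0],key=len)[:,0]
w=np.array([ray(c,*px(*p),.058,s)[:2] for p in q])*1000
o=least_squares(lambda g:np.hypot(*(w-g[:2]).T)-g[2],[475,125,7.7],loss='soft_l1');print("bore",o.x)
g=A[300:370,280:365].astype(int).sum(2)//3
for r in range(0,70,6):print(300+r,g[r,::6])
a=np.radians(67.24);tx=np.array([np.cos(a),np.sin(a)]);ty=np.array([np.sin(a),-np.cos(a)])
X=np.r_[s["tcp_pos"][:2],.117]
for nm,P in(("tip",X),("front edge",X+np.r_[tx*.0034,0]),("front edge nose",X+np.r_[tx*.004,.002]),("L",X+np.r_[ty*.004,.01]),("R",X+np.r_[-ty*.004,.01])):
    p=proj(c,P,s);print(nm,((p[0]+.5-x0)*4-.5).round(1),((p[1]+.5-y0)*4-.5).round(1))
```

```text
bore [476.09088736 124.88879043   7.42060537]
300 [243 245 246 243 243 242 245 247 245 243 244 246 247 247 245]
306 [240 244 245 243 244 218 207 215 231 242 244 246 247 247 245]
312 [208 242 246 238 155 101  89 115 151 200 247 247 248 249 234]
318 [ 79 158 210 167  79  85 101 122 140 157 223 222 218 201  79]
324 [ 68  62  71  85  82  87 102 124 141 157 161  80  70  43  52]
330 [ 69  69  68  81  83  89 104 125 142 157 161  59  54  55  54]
336 [ 69  69  69  82  83  91 107 127 143 158 159  58  54  54  54]
342 [ 68  69  68  82  84  93 108 128 144 158 167  60  53  55  54]
348 [ 68  69  69  83  86  94 108 130 146 158 180  62  54  55  54]
354 [ 69  68  70  84  87  98 110 126 140 157 180  61  54  54  53]
360 [ 68  67  75  86  89 101 109 119 129 141 161  80  56  55  54]
366 [ 66  91  84  86  89  99 109 120 128 137 144 155 109  57  54]
tip 319.1 329.5
front edge 319.1 310.1
front edge nose 319.1 310.1
L 343.9 348.5
R 294.2 348.4
```

Emit:
apply_moves(targets=[{"dp": [0.0015, 0.0003, -0.02], "yaw": 0}, {"dp": [0.0015, 0.0003, -0.04], "yaw": 0}, {"dp": [0.0015, 0.0003, -0.05], "yaw": 0}, {"dp": [0.0015, 0.0003, -0.056], "yaw": 0}, {"dp": [0.0015, 0.0003, -0.062], "yaw": 0}, {"dp": [0.0015, 0.0003, -0.068], "yaw": 0}, {"dp": [0.0015, 0.0003, -0.073], "yaw": 0}, {"dp": [0.0015, 0.0003, -0.077], "yaw": 0}, {"dp": [0.0015, 0.0003, -0.077], "yaw": 0}, {"dp": [0.0015, 0.0003, -0.077], "yaw": 0}])

```text
time_s: 8.73
tcp_pos: [0.4762, 0.1255, 0.1227]
eef_rot: [180.0, 0.0, 67.3]
contact_force: [-0.2, -0.4, -0.4]
gripper_width: 0.0169
gripper_force: 30.0
```

Emit:
apply_moves(targets=[{"dp": [0.001, -0.0003, 0], "yaw": 0}, {"dp": [0.002, -0.0006, 0], "yaw": 0}, {"dp": [0.0031, -0.0011, 0], "yaw": 0}, {"dp": [0.0031, -0.0011, 0], "yaw": 0}, {"dp": [0.0031, -0.0011, 0], "yaw": 0}])

```text
time_s: 9.15
tcp_pos: [0.4794, 0.1243, 0.1227]
eef_rot: [180.0, -0.0, 67.3]
contact_force: [-0.6, 0.4, -1.8]
gripper_width: 0.0168
gripper_force: 30.0
```

Emit:
apply_moves(targets=[{"dp": [0, 0, -0.002], "yaw": 0}, {"dp": [0, 0, -0.004], "yaw": 0}, {"dp": [0, 0, -0.005], "yaw": 0}, {"dp": [0, 0, -0.0055], "yaw": 0}, {"dp": [0, 0, -0.006], "yaw": 0}, {"dp": [0, 0, -0.006], "yaw": 0}])

```text
time_s: 9.65
tcp_pos: [0.4792, 0.1243, 0.1164]
eef_rot: [-180.0, 0.0, 67.3]
contact_force: [0.2, 0.4, -0.1]
gripper_width: 0.0169
gripper_force: 30.0
```

Emit:
apply_moves(targets=[{"dp": [0, 0, -0.0005], "yaw": 0}, {"dp": [0, 0, -0.001], "yaw": 0}, {"dp": [0, 0, -0.0015], "yaw": 0}, {"dp": [0, 0, -0.0015], "yaw": 0}])

```text
time_s: 9.98
tcp_pos: [0.4792, 0.1243, 0.115]
eef_rot: [-180.0, 0.0, 67.3]
contact_force: [-0.6, 0.1, -0.7]
gripper_width: 0.0174
gripper_force: 30.0
```

Emit:
apply_moves(targets=[{"dp": [0, 0, -0.0005], "yaw": 0}, {"dp": [0, 0, -0.001], "yaw": 0}, {"dp": [0, 0, -0.0013], "yaw": 0}, {"dp": [0, 0, -0.0013], "yaw": 0}])

```text
time_s: 10.32
tcp_pos: [0.4792, 0.1243, 0.1137]
eef_rot: [-180.0, 0.0, 67.3]
contact_force: [1.2, -0.5, -1.8]
gripper_width: 0.017
gripper_force: 30.0
```

Emit:
apply_moves(targets=[{"dp": [-0.0004, 0.001, 0], "yaw": 0}, {"dp": [-0.0008, 0.002, 0], "yaw": 0}, {"dp": [-0.0012, 0.003, 0], "yaw": 0}, {"dp": [-0.0016, 0.004, 0], "yaw": 0}, {"dp": [-0.0016, 0.0042, 0], "yaw": 0}, {"dp": [-0.0016, 0.0042, 0], "yaw": 0}])

```text
time_s: 10.82
tcp_pos: [0.4775, 0.1283, 0.1138]
eef_rot: [-180.0, 0.0, 67.3]
contact_force: [-0.2, -2.6, 0.2]
gripper_width: 0.0173
gripper_force: 30.0
```

Emit:
apply_moves(targets=[{"dp": [0, 0, -0.0005], "yaw": 0}, {"dp": [0, 0, -0.001], "yaw": 0}, {"dp": [0, 0, -0.0015], "yaw": 0}, {"dp": [0, 0, -0.0015], "yaw": 0}])

```text
time_s: 11.15
tcp_pos: [0.4775, 0.1284, 0.1121]
eef_rot: [-180.0, 0.0, 67.3]
contact_force: [-0.7, -2.3, 0.2]
gripper_width: 0.0172
gripper_force: 30.0
```

Emit:
apply_moves(targets=[{"dp": [0, 0, -0.0005], "yaw": 0}, {"dp": [0, 0, -0.001], "yaw": 0}, {"dp": [0, 0, -0.0015], "yaw": 0}, {"dp": [0, 0, -0.0015], "yaw": 0}])

```text
time_s: 11.48
tcp_pos: [0.4776, 0.1284, 0.1107]
eef_rot: [-180.0, 0.0, 67.3]
contact_force: [-0.3, -2.8, -1.0]
gripper_width: 0.0169
gripper_force: 30.0
```

Emit:
apply_moves(targets=[{"dp": [0, 0, -0.0005], "yaw": 0}, {"dp": [0, 0, -0.001], "yaw": 0}, {"dp": [-0.0003, -0.0006, -0.001], "yaw": 0}, {"dp": [-0.0007, -0.0014, -0.001], "yaw": 0}, {"dp": [-0.0011, -0.0022, -0.001], "yaw": 0}, {"dp": [-0.0015, -0.0031, -0.001], "yaw": 0}, {"dp": [-0.0015, -0.0031, -0.001], "yaw": 0}, {"dp": [-0.0015, -0.0031, -0.001], "yaw": 0}])

```text
time_s: 12.15
tcp_pos: [0.4763, 0.1257, 0.1098]
eef_rot: [180.0, -0.0, 67.3]
contact_force: [0.6, 0.4, -1.6]
gripper_width: 0.0172
gripper_force: 30.0
```

Emit:
apply_moves(targets=[{"dp": [0, 0, -0.0007], "yaw": 0}, {"dp": [0, 0, -0.0014], "yaw": 0}, {"dp": [0, 0, -0.002], "yaw": 0}, {"dp": [0, 0, -0.002], "yaw": 0}])

```text
time_s: 12.48
tcp_pos: [0.4763, 0.1255, 0.1078]
eef_rot: [180.0, -0.0, 67.3]
contact_force: [0.4, 1.0, 1.2]
gripper_width: 0.0171
gripper_force: 30.0
```

Emit:
apply_moves(targets=[{"dp": [0, 0, -0.0005], "yaw": 0}, {"dp": [0, 0, -0.001], "yaw": 0}, {"dp": [0, 0, -0.0015], "yaw": 0}, {"dp": [0, 0, -0.0015], "yaw": 0}])

```text
time_s: 12.82
tcp_pos: [0.476, 0.1253, 0.1061]
eef_rot: [-180.0, 0.0, 67.3]
contact_force: [0.0, 0.1, -0.9]
gripper_width: 0.0169
gripper_force: 30.0
```

Emit:
apply_moves(targets=[{"dp": [0, 0, -0.001], "yaw": 0}, {"dp": [0, 0, -0.002], "yaw": 0}, {"dp": [0, 0, -0.003], "yaw": 0}, {"dp": [0, 0, -0.003], "yaw": 0}])

```text
time_s: 13.15
tcp_pos: [0.4759, 0.1251, 0.1029]
eef_rot: [-180.0, 0.0, 67.3]
contact_force: [0.3, -1.6, -1.4]
gripper_width: 0.0169
gripper_force: 30.0
```

Run:
```python
from h import *
s=get_state();print(s["tcp_pos"],s["contact_force"],s["moment"])
```

```text
[0.47585191 0.12506832 0.10287352] [ 0.30272805 -1.61952033 -1.41600139] [-0.6945703  -0.26343841 -0.02738838]
```

Emit:
apply_moves(targets=[{"dp": [-0.0004, -0.0004, -0.0005], "yaw": 0}, {"dp": [-0.0004, -0.0004, -0.0015], "yaw": 0}, {"dp": [-0.0004, -0.0004, -0.0025], "yaw": 0}, {"dp": [-0.0004, -0.0004, -0.003], "yaw": 0}, {"dp": [-0.0004, -0.0004, -0.003], "yaw": 0}])

```text
time_s: 13.57
tcp_pos: [0.4757, 0.1249, 0.1001]
eef_rot: [-180.0, 0.0, 67.3]
contact_force: [-0.0, -1.6, -1.9]
gripper_width: 0.0171
gripper_force: 30.0
```

Run:
```python
from h import *
s=get_state();print(s["tcp_pos"],s["contact_force"],s["moment"])
```

```text
[0.47565242 0.1249455  0.100082  ] [-0.01396568 -1.620761   -1.88839266] [-0.54174642 -0.15786051 -0.00608936]
```

Emit:
apply_moves(targets=[{"dp": [0, -0.0002, -0.001], "yaw": 0}, {"dp": [0, -0.0002, -0.002], "yaw": 0}, {"dp": [0, -0.0002, -0.003], "yaw": 0}, {"dp": [0, -0.0002, -0.004], "yaw": 0}, {"dp": [0, -0.0002, -0.005], "yaw": 0}, {"dp": [0, -0.0002, -0.005], "yaw": 0}])

```text
time_s: 14.07
tcp_pos: [0.4757, 0.1248, 0.095]
eef_rot: [-180.0, 0.0, 67.3]
contact_force: [-0.5, -0.1, -1.3]
gripper_width: 0.0173
gripper_force: 30.0
```

Run:
```python
from h import *
s=get_state();print(s["tcp_pos"],s["contact_force"],s["moment"])
```

```text
[0.47567831 0.12478914 0.09498961] [-0.46280224 -0.0596783  -1.26233355] [-0.29014004 -0.07990927 -0.04603226]
```

Emit:
apply_moves(targets=[{"dp": [0, -0.0001, -0.001], "yaw": 0}, {"dp": [0, -0.0001, -0.002], "yaw": 0}, {"dp": [0, -0.0001, -0.003], "yaw": 0}, {"dp": [0, -0.0001, -0.004], "yaw": 0}, {"dp": [0, -0.0001, -0.005], "yaw": 0}, {"dp": [0, -0.0001, -0.005], "yaw": 0}])

```text
time_s: 14.57
tcp_pos: [0.4757, 0.1247, 0.09]
eef_rot: [-180.0, 0.0, 67.3]
contact_force: [0.4, 0.4, -2.5]
gripper_width: 0.0172
gripper_force: 30.0
```

Emit:
apply_moves(targets=[{"dp": [0, 0, -0.001], "yaw": 0}, {"dp": [0, 0, -0.002], "yaw": 0}, {"dp": [0, 0, -0.0025], "yaw": 0}, {"dp": [0, 0, -0.003], "yaw": 0}, {"dp": [0, 0, -0.003], "yaw": 0}])

```text
time_s: 14.98
tcp_pos: [0.4758, 0.1247, 0.0872]
eef_rot: [180.0, -0.0, 67.3]
contact_force: [-0.8, -0.2, -0.6]
gripper_width: 0.017
gripper_force: 30.0
```

Nearly seated; creep down to contact.

Emit:
apply_moves(targets=[{"dp": [0, 0, -0.0004], "yaw": 0}, {"dp": [0, 0, -0.0008], "yaw": 0}, {"dp": [0, 0, -0.0012], "yaw": 0}, {"dp": [0, 0, -0.0012], "yaw": 0}])

```text
time_s: 15.32
tcp_pos: [0.476, 0.1247, 0.0863]
eef_rot: [180.0, -0.0, 67.3]
contact_force: [0.1, -0.7, 2.4]
gripper_width: 0.0172
gripper_force: 30.0
```

Emit:
apply_moves(targets=[{"dp": [0, 0, -0.0003], "yaw": 0}, {"dp": [0, 0, -0.0006], "yaw": 0}, {"dp": [0, 0, -0.0006], "yaw": 0}])

```text
time_s: 15.57
tcp_pos: [0.476, 0.1247, 0.0861]
eef_rot: [180.0, -0.0, 67.3]
contact_force: [-1.8, -2.4, 8.1]
gripper_width: 0.017
gripper_force: 30.0
```

Emit:
apply_moves(targets=[{"dp": [0, 0, 0], "yaw": 0}, {"dp": [0, 0, 0], "yaw": 0}, {"dp": [0, 0, 0], "yaw": 0}, {"dp": [0, 0, 0], "yaw": 0}, {"dp": [0, 0, 0], "yaw": 0}], grip=0.3)

```text
time_s: 15.98
tcp_pos: [0.4757, 0.1248, 0.0853]
eef_rot: [-180.0, 0.0, 67.3]
contact_force: [0.4, 0.9, -0.6]
gripper_width: 0.0304
gripper_force: 0.0
```

Emit:
apply_moves(targets=[{"dp": [0, 0, 0.004], "yaw": 0}, {"dp": [0, 0, 0.015], "yaw": 0}, {"dp": [0, 0, 0.04], "yaw": 0}, {"dp": [0, 0, 0.08], "yaw": 0}, {"dp": [0, 0, 0.115], "yaw": 0}, {"dp": [0, 0, 0.115], "yaw": 0}, {"dp": [0, 0, 0.115], "yaw": 0}])

```text
time_s: 16.57
tcp_pos: [0.4768, 0.1255, 0.2031]
eef_rot: [179.8, -0.3, 67.3]
contact_force: [-0.5, -0.6, -0.4]
gripper_width: 0.0305
gripper_force: 0.0
```

Run:
```python
from fit import *
s=get_state();c=cams.capture("wrist");t=cams.capture("scene");print(s["tcp_pos"],s["contact_force"].round(1),s["time_s"])
P=cloud(c,s)
u,v=proj(c,[.476,.1248,.082],s);x,y=int(u),int(v);print(u,v)
Q=P[y-40:y+40,x-40:x+40];d=np.hypot(Q[...,0]-.4757,Q[...,1]-.1248)
for a,b in((0,.007),(.0105,.0115),(.0145,.017)):
    k=(d>a)&(d<b);z=Q[k][:,2];print(a,b,k.sum(),np.nanpercentile(z,[10,50,90]).round(4))
A=cv2.resize(c["image"][y-60:y+60,x-80:x+80],(600,450));B=cv2.resize(t["image"][195:265,240:340],(500,350))
o=np.zeros((600,800,3),np.uint8);o[:300,:400]=cv2.resize(A,(400,300));o[:300,400:]=cv2.resize(B,(400,300));o[300:,:400]=cv2.resize(t["image"],(400,300));o[300:,400:]=cv2.resize(cams.capture("top")["image"],(400,300))
cv2.imwrite("pics/fin.png",o[:,:,::-1])
```

```text
[0.47683016 0.1254767  0.20307982] [-0.5 -0.6 -0.4] 16.5667
258.39099300514187 195.83800501134448
0 0.007 237 [0.08   0.081  0.0819]
0.0105 0.0115 72 [0.0566 0.0603 0.0613]
0.0145 0.017 328 [0.0557 0.0567 0.0576]
```

View pics/fin.png

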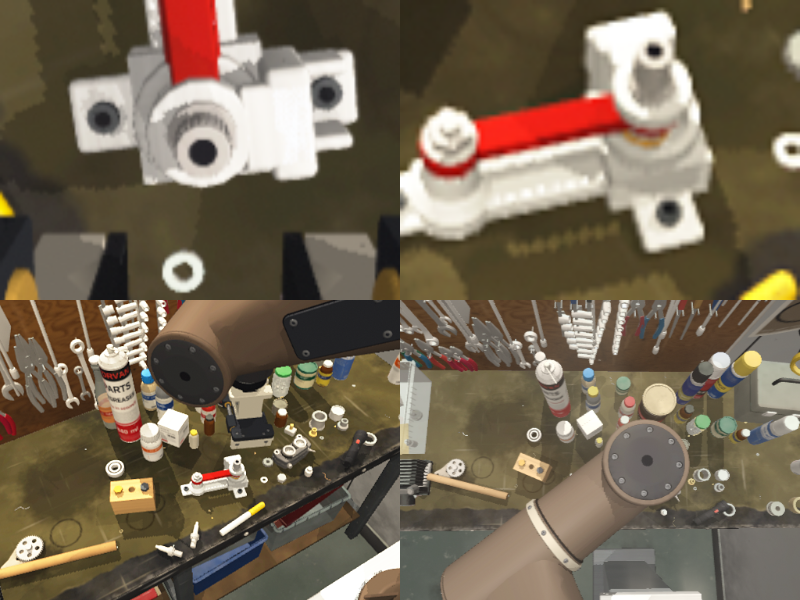

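The pin stands upright with its flange on the lug: head top is 24 mm and flange top about 4 mm above the lug face, and the bystanders are unmoved. Handing in.

```bash
python3 -c "
from plant import r
print(r.close_job())"
```

```text
the job is handed in; nothing more can be done
None
```

The job is done and handed in after about 16.6 s: the link is in the fork and the pin passes through lug, eye, both washers and lower lug. Its flange sits flush by depth measurement, contact force between moves read at most about 8 N, and the carton, bottle and caliper look undisturbed.

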